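# Set the square on the copper plate

## Robot

A 6-joint arm with a two-finger parallel gripper is mounted at the origin on the work surface. World frame = base frame: x ahead of the robot, y to its left, z up, the work surface at z = 0. Lengths are in mm, angles in rad, forces in N, time in s.
With the tool pointing down it reaches from about 350 to 975 mm from the base axis. Payload 7.1 kg.
Tool frame: the origin (TCP) lies at the very end of the fingers, on their centre line; the grasp point (between the pads) lies 19 mm behind it; z points along the fingers, y is the line along which they close (so a half turn about z gives the same grasp; the last joint's range is limited). The gripper opens to 88 mm and grips with 3 to 60 N. Pads are 20 mm wide; open, the fingers measure 115 mm over their backs; the gripper's body (75 mm by 178 mm) begins 61 mm behind the grasp point.
Start: joints at [-1.143, 0.423, 1.63, -0, 1.089, -0.019], TCP at [270.066, -563.622, 222.675] pointing down, gripper open.
Joint ranges: [-3, 3], [-0.9, 2.11], [0.09, 2.58], [-1.31, 4.45], [0.11, 2.69], [-2.54, 2.54]. Speed limits (rad/s): [2.39, 2.39, 3.01, 3.14, 3.14, 3.14].

## Interface

Orientations are given as a rotation vector (axis times angle).
In Python, from workcell import ctrl, optics gives the robot as it stands.
- The arm moves only by the shell command python3 -m jog 'ROWS'. ROWS is JSON, a list of rows, each a list of 7 numbers: the shift along the tool's x, y, z in units of 40 mm (1.0 is 40 mm), then the turn, a rotation vector about the tool's x, y, z in units of 6 degrees (1.0 is 6 degrees), then the opening, from 0 (shut) to 1 (fully open). A call has 1 to 20 rows; each row shifts and turns the commanded pose from where the row before left it, along the tool's axes as they then stand; what a row does not reach is not made up. A row lasts 1/10 s, in which the tool goes at most 50 mm and 8.59 degrees, less where a joint would pass 70% of its speed; a pose out of reach is approached as far as the arm can. A call is refused whole if a number of a shift passes 1 or a number of a turn 1, either way. A call with a gripper value outside its range is refused whole. The fingers move at their own pace and stop on an object; the grip force is fixed at half the most. Time passes only in rows, so rows that do not move let the fingers close. It gives the time, the measured TCP pose, the force, the opening and the grip force at its end, in the units of the state.
- ctrl.get_obs(): the state, without advancing time (a new reading comes with each control period).
- optics.get_image(name): name is "side" or "top"; returns the picture (420x560x3 uint8, red, green, blue); there is no depth.
- optics.camera_model(name): a dict with "fov_y" (degrees; the focal length in pixels is half the picture's height over the tangent of half this angle, whatever the lens; pixels are square), "cx", "cy" (the principal point, pixels), "view" (4x4, takes a point from world to camera coordinates). Camera axes: x right, y up, looking along -z (the intrinsics and any distortion apply to the point x, -y, -z); pixel columns grow to the right and rows downward; lengths in mm; the calibration is good to about 2 mm. A picture is of the moment at which its call begins. camera_model takes no time and is no camera call.
- ctrl.close_job(): hands the job in; it is judged then, once.
Trained networks look in the newest picture that a camera, given by its name, has taken for a name from the list of things; names that differ only in an ending like _2 or _b are one class to them, and where a whole thing is asked for, a point or a joint stands for the part that bears it (a point fixed in the world has none). Each returns a list of dicts, best first, with "conf" (0 to 1); they miss things now and then, are a little off and sometimes report something else, mostly with a low value. They report only what shows in the picture. A call takes as long as a camera call.
- optics.masks_of(target, camera): "pixels" (420x560 bool, what is visible of it) and "extent" ([centre column, centre row, width, height] in pixels, round what is visible of it).
The state is a dict: "t": time; "qpos": joint angles; "qvel": joint speeds; "joint_torque": joint torques, N m; "ee_pos": TCP position; "orientation": TCP orientation; "ft_force": force on the tool from outside, world axes, zero at the start; "moment": the same for the moment, N m; "width": finger opening in mm; "grasp_force": force on a finger pad.
Only numpy, scipy, OpenCV 4.12 (cv2) and the standard library are available. Lean on these libraries where they do the work, as an engineer would, in place of code of your own. Each camera call takes 0.05 s, during which the arm holds its last target. There are 200 camera calls.

## Task

Clear the green-handled file off the copper plate: lay it flat in the empty compartment of the wooden tray, pointing the same way as the blue-handled file beside it. Then lay the square on the plate ready for scribing: its dark stock standing on the bench, flush along its whole length against the plate's edge nearest the robot, its blade flat across the plate with the blade's outer edge (the one level with the end of the stock) along the white line. Lay both things down without dropping them, and do not disturb anything else on the bench.

Things in the scene. Friction and masses are not known exactly. Their poses are not given: they have to be found in the camera images.
- plate: copper plate fixed to the bench, 130 mm (its x) by 190 mm (its y), 8 mm thick, flat on the bench. Origin: centre of the underside; +x points away from the robot, so its near edge is the face x = -65 mm of this frame. Its two pin heads at the far corners only show.
- mark: thin white line drawn straight across the top of the plate, 4 mm wide and 128 mm long along its own x, at right angles to the plate's near edge. Origin: middle of the line on the plate's top; axes parallel to the plate's; it lies 30 to 75 mm to the +y side of the plate's middle.
- file: loose flat file, 180 mm long, 110 g, with a flat-bottomed green handle, lying across the plate at the start. Origin: on the underside where handle meets steel (mid-length); +x towards the tip. Handle: x from -90 to 0, 24 mm wide, 16 mm high. Steel: x from 0 to 90, 20 mm wide, 6 mm thick. Undersides level.
- file_tip (a point): tip of the green file, 90 mm from its origin along +x, 3 mm above its underside.
- tray: low wooden tray fixed to the bench, 240 mm (its x) by 170 mm (its y), 20 mm high, with walls and floor 6 mm thick and one wall along the middle (its x): two compartments, each 228 mm by 76 mm inside. Origin: centre of the underside; +x points away from the robot. The +y compartment holds the blue file.
- tray_empty (a point): centre of the floor of the tray's empty (-y) compartment, 6 mm above the bench; axes as the tray's.
- file_b: file like the green one but with a blue handle, in the tray's +y compartment, handle towards the robot; origin and axes as the green file's. Leave it alone.
- square: L-shaped square, 500 g. Stock: dark steel bar 24 (x) by 120 (y) by 34 mm high, on the bench; grip it across its 24 mm, beside the blade. Blade: bright, 120 mm long, 30 wide, 4 thick, from the stock's inner (+x) face at its +y end towards +x, underside 9 mm above the stock's underside; its outer edge is in line with the stock's end, y = 60 mm. Origin: centre of the stock's underside.
- square_heel (a point): on the stock's inner face (x = 12 mm), at its +y end (y = 60 mm) under the blade's outer edge, 4 mm above the underside; axes as the square's.
- square_toe (a point): on the stock's inner face (x = 12 mm), at its other end (y = -60 mm), 4 mm above the underside.
- disc: bystander: bright metal disc, 30 mm across, 4 mm thick. Origin: centre of the underside.
- punch: bystander: square steel punch lying down, 100 by 10 by 10 mm, along its x. Origin: centre of the underside.
- hammer: bystander: hammer lying at the back.
- pliers: bystander: pliers with red handles, lying at the back.
- tin: bystander: grey tin, 70 mm across, 90 mm high, upright at the right side.
- strip: bystander: brass strip, 130 by 30 by 5 mm, flat at the left side.

How it is judged (in metres and radians):
On the way, in this order (a step that is already met when the one before it is completed fails the run):
1. the green file lies flat in the empty compartment, the same way round as the blue one, and is released (y of file in the frame of tray_empty between -0.03 and 0.03 m and z of file in the frame of tray_empty below 0.004 m and x of file in the frame of tray_empty between -0.03 and 0.03 m and x of file_tip in the frame of file_b above 0.03 m and angle between file's own z axis and vertical below 0.06 rad and contact force between the fingers and file below 0.1 N), for 0.2 s.
2. the square's stock is flush against the plate's near edge, its blade's outer edge on the white line (x of square_heel in the frame of plate between -0.067 and -0.062 m and x of square_toe in the frame of plate between -0.067 and -0.062 m and y of square_heel in the frame of mark between -0.005 and 0.005 m and height (world z) of square below 0.003 m and angle between square's own z axis and vertical below 0.03 rad), for 0.2 s.
At the end, for the whole second after the job is handed in: Orange file flat in the empty compartment, origin within 30 mm of its centre, tip the way of the blue file's. Square standing on the bench, both stock ends within 2 mm of the plate's near edge, blade's outer edge within 5 mm of the white line's middle. Both released, at rest (all of step 1 and all of step 2 and contact force between the fingers and square below 0.1 N and linear speed of each of square, file below 0.01 m/s); the robot touches nothing.
It fails at once if the green file is dropped (falls freely by more than about 30 mm) (contact force between the fingers and file below 0.1 N and linear speed of file above 0.8 m/s).
It fails at once if the square is dropped (falls freely by more than about 30 mm) (contact force between the fingers and square below 0.1 N and linear speed of square above 0.8 m/s).
It fails at once if a bystander is moved by more than 25 mm (distance of any of file_b, disc, punch, hammer, pliers, tin, strip from where it was at the start of the episode above 0.025 m).
It also fails if it takes over 66 s, if anything falls off the work surface, if the arm or the gripper's body presses on something with over 40 N, if the wrist force passes 120 N, or if a joint passes its speed limit or range.

## Working session

There is one attempt and no reset: what is moved stays moved. The work goes in short steps, Python scripts to look and compute and a shell command to move; the robot and the scene stay as the last step left them, time stands still between calls to the robot, and variables do not carry over. Pictures are saved under pics/ and viewed, at most 10 in all, crops included, and the job is handed in when it is done.

```bash
ls; mkdir -p pics
python3 - <<'E'
from workcell import ctrl, optics
import cv2,numpy as np
o=ctrl.get_obs();print(o)
for n in("side","top"):
    cv2.imwrite(f"pics/{n}0.png",optics.get_image(n)[:,:,::-1]);print(n,optics.camera_model(n))
E
```

```text
pics
{'t': 0.0, 'qpos': array([-1.14300334e+00,  4.23842612e-01,  1.63068138e+00, -3.28227562e-05,
        1.08858031e+00, -1.89888546e-02]), 'qvel': array([ 0.00034587,  0.00050455,  0.0009553 , -0.00097918,  0.00044577,
       -0.00288915]), 'joint_torque': array([-1.70893123e-03, -5.44631124e+01, -2.73670292e+01,  6.42497744e-02,
        2.26634648e-02, -1.12388041e-04]), 'ee_pos': array([ 269.83464749, -563.14187262,  221.90397046]), 'orientation': array([-3.06208686e+00, -6.95677476e-01,  5.26442069e-04]), 'ft_force': array([-0.18157764, -0.06514513,  0.22602505]), 'moment': array([-0.00268311,  0.00555533, -0.01550224]), 'grasp_force': 0.0, 'width': 87.7642358232043}
side {'fov_y': 56.95490188434101, 'cx': 279.7131627244059, 'cy': 208.81686633112486, 'view': array([[-7.90314854e-01, -6.12688331e-01,  3.92943648e-03,
         4.83730571e+02],
       [ 3.59448577e-01, -4.58444750e-01,  8.12788491e-01,
        -2.78168744e+02],
       [-4.96184595e-01,  6.43771248e-01,  5.82545645e-01,
        -7.72835759e+02],
       [ 0.00000000e+00,  0.00000000e+00,  0.00000000e+00,
         1.00000000e+00]])}
top {'fov_y': 48.98743445861599, 'cx': 281.7937797263809, 'cy': 207.03617349815963, 'view': array([[-1.72291623e-02, -9.99844725e-01,  3.69885293e-03,
         8.45072929e+00],
       [ 9.98657876e-01, -1.70277598e-02,  4.89132118e-02,
        -6.05960064e+02],
       [-4.88426336e-02,  4.53662228e-03,  9.98796184e-01,
        -1.35506377e+03],
       [ 0.00000000e+00,  0.00000000e+00,  0.00000000e+00,
         1.00000000e+00]])}
```

View pics/top0.png

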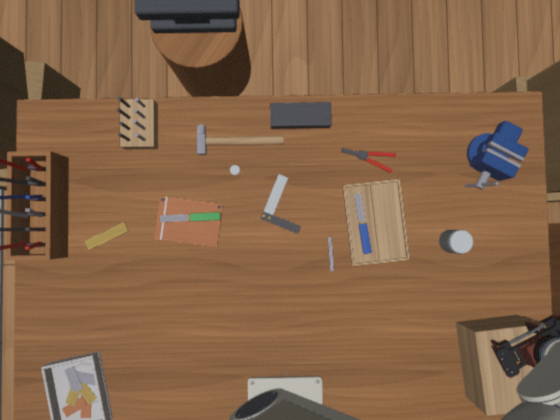

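View pics/side0.png

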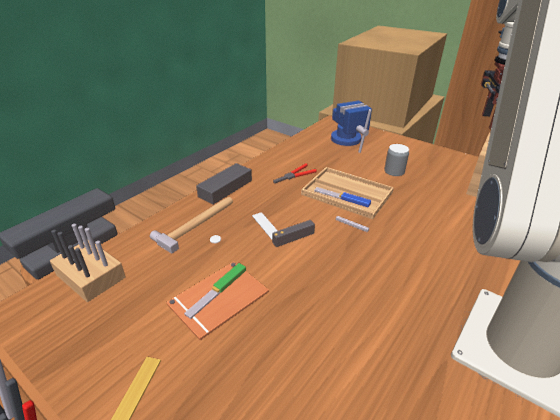

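```bash
cat > h.py <<'E'
from workcell import ctrl, optics
import cv2,numpy as np
from scipy.optimize import minimize
CAM={n:optics.camera_model(n) for n in("side","top")}
def proj(n,P):
    c=CAM[n];f=210/np.tan(np.radians(c["fov_y"]/2))
    q=np.asarray(P,float)@c["view"][:3,:3].T+c["view"][:3,3]
    return np.c_[c["cx"]+f*q[:,0]/-q[:,2],c["cy"]+f*q[:,1]/q[:,2]]
def back(n,uv,z):
    c=CAM[n];f=210/np.tan(np.radians(c["fov_y"]/2));R=c["view"][:3,:3]
    o=-R.T@c["view"][:3,3];uv=np.atleast_2d(uv)
    d=np.c_[(uv[:,0]-c["cx"])/f,-(uv[:,1]-c["cy"])/f,-np.ones(len(uv))]@R
    return o+d*((z-o[2])/d[:,2])[:,None]
# boxes: x0,x1,y0,y1,z0,z1
M={"plate":[(-65,65,-95,95,0,8)],"mark":[(-64,64,-2,2,0,.1)],
"file":[(-90,0,-12,12,0,16),(0,90,-10,10,0,6)],
"tray":[(-120,120,-85,85,0,20)],"punch":[(-50,50,-5,5,0,10)],
"square":[(-12,12,-60,60,0,34),(12,132,30,60,9,13)]}
M["file_b"]=M["file"]
S=4
def sil(n,name,p):
    im=np.zeros((420*S,560*S),np.uint8);c,s=np.cos(p[2]),np.sin(p[2])
    for b in M[name]:
        P=np.array([(x,y,z) for x in b[:2] for y in b[2:4] for z in b[4:]],float)
        W=np.c_[p[0]+c*P[:,0]-s*P[:,1],p[1]+s*P[:,0]+c*P[:,1],P[:,2]+p[3]]
        uv=(proj(n,W)+.5)*S-.5
        h=cv2.convexHull(np.round(uv*16).astype(np.int32))
        cv2.fillConvexPoly(im,h,255,shift=4)
    return cv2.resize(im,(560,420),interpolation=cv2.INTER_AREA)/255.
def fit(name,masks,p0,fixz=None):
    def cost(p):
        q=list(p[:2]*10)+[p[2]/10]+[fixz if fixz is not None else p[3]*5]
        return sum(((sil(n,name,q)-m)**2).sum() for n,m in masks.items())
    x0=np.array([p0[0]/10,p0[1]/10,p0[2]*10]+([] if fixz is not None else [p0[3]/5]))
    best=None
    for k in range(2):
        sx=np.vstack([x0]+[x0+e*1.2*(1-2*k) for e in np.eye(len(x0))])
        r=minimize(cost,x0,method="Nelder-Mead",options=dict(initial_simplex=sx,xatol=.005,fatol=.1,maxiter=300));x0=r.x
    p=r.x;return np.r_[p[:2]*10,p[2]/10,fixz if fixz is not None else p[3]*5],r.fun/sum(m.sum() for m in masks.values())
def masks(name,hull=False,cams=("top","side"),show=True,pick=0):
    out={}
    for n in cams:
        L=optics.masks_of(name,n)
        if show: print(name,n,[(round(d["conf"],2),np.round(d["extent"]).tolist()) for d in L])
        if not L: continue
        m=L[pick]["pixels"].astype(np.uint8)
        if hull:
            pts=cv2.findNonZero(m);m=cv2.fillConvexPoly(np.zeros_like(m),cv2.convexHull(pts),1)
        out[n]=m.astype(float)
    return out
E
python3 - <<'E'
from h import *
for n in CAM: optics.get_image(n)
Ms={}
for k in("plate","mark","file","tray","square","punch","disc","file_b"):
    for n in("top","side"):
        L=optics.masks_of(k,n)
        print(k,n,[(round(d["conf"],2),np.round(d["extent"]).tolist(),int(d["pixels"].sum())) for d in L])
        for i,d in enumerate(L): Ms[f"{k}|{n}|{i}"]=d["pixels"]
np.savez("m0.npz",**Ms)
for u in((190,222),(281,223),(376,222),(205,217),(331,253),(235,170)): print(u,back("top",u,5)[0].round())
E
```

```text
plate top [(0.6, [189.0, 221.0, 68.0, 50.0], 2255)]
plate side [(0.82, [218.0, 301.0, 104.0, 77.0], 3304)]
mark top [(0.26, [280.0, 205.0, 37.0, 58.0], 734)]
mark side [(0.6, [282.0, 231.0, 60.0, 33.0], 867)]
file top [(0.77, [362.0, 225.0, 18.0, 57.0], 491), (0.64, [189.0, 218.0, 60.0, 8.0], 484), (0.64, [282.0, 203.0, 38.0, 60.0], 737), (0.35, [331.0, 256.0, 5.0, 29.0], 102)]
file side [(0.62, [214.0, 290.0, 63.0, 58.0], 778), (0.55, [340.0, 196.0, 56.0, 24.0], 387)]
tray top [(0.56, [374.0, 224.0, 69.0, 84.0], 4423)]
tray side [(0.59, [347.0, 195.0, 88.0, 53.0], 2305)]
square top [(0.77, [283.0, 205.0, 36.0, 58.0], 744)]
square side []
punch top [(0.62, [333.0, 254.0, 8.0, 28.0], 150)]
punch side [(0.5, [351.0, 223.0, 28.0, 13.0], 139), (0.19, [191.0, 223.0, 83.0, 55.0], 999)]
disc top [(0.61, [234.0, 172.0, 9.0, 8.0], 48), (0.19, [363.0, 226.0, 18.0, 56.0], 423)]
disc side [(0.62, [215.0, 238.0, 10.0, 8.0], 61)]
file_b top [(0.77, [362.0, 225.0, 18.0, 57.0], 491), (0.64, [189.0, 218.0, 60.0, 8.0], 484), (0.64, [282.0, 203.0, 38.0, 60.0], 737), (0.35, [331.0, 256.0, 5.0, 29.0], 102)]
file_b side [(0.62, [214.0, 290.0, 63.0, 58.0], 778), (0.55, [340.0, 196.0, 56.0, 24.0], 387)]
(190, 222) [566. 273.   5.]
(281, 223) [559.   1.   5.]
(376, 222) [ 557. -283.    5.]
(205, 217) [581. 228.   5.]
(331, 253) [ 467. -146.    5.]
(235, 170) [720. 137.   5.]
```

```bash
cat > fitall.py <<'E'
from h import *
D=np.load("m0.npz");I={n:cv2.imread(f"pics/{n}0.png") for n in CAM}
def gc(n,m,hull=False,d=4):
    K=lambda r:cv2.getStructuringElement(2,(2*r+1,)*2)
    m=m.astype(np.uint8);g=np.full(m.shape,cv2.GC_BGD,np.uint8)
    g[cv2.dilate(m,K(d))>0]=cv2.GC_PR_BGD;g[m>0]=cv2.GC_PR_FGD
    x,y,w,h=cv2.boundingRect(m);s=(slice(max(y-25,0),y+h+25),slice(max(x-25,0),x+w+25))
    gg=g[s].copy();cv2.grabCut(I[n][s].copy(),gg,None,np.zeros((1,65)),np.zeros((1,65)),5,cv2.GC_INIT_WITH_MASK)
    o=np.zeros_like(m);o[s]=(gg&1)
    if hull:o=cv2.fillConvexPoly(o*0,cv2.convexHull(cv2.findNonZero(o)),1)
    return o.astype(float)
jobs={"plate":({"top":["plate|top|0"],"side":["plate|side|0"]},True,(566,273,0,0)),
"file":({"top":["file|top|1"],"side":["file|side|0"]},False,(581,273,1.6,8)),
"square":({"top":["square|top|0"],"side":["mark|side|0"]},False,(559,1,-.4,0)),
"tray":({"top":["tray|top|0"],"side":["tray|side|0"]},True,(557,-283,0,0)),
"file_b":({"top":["file|top|0"],"side":["file|side|1"]},False,(550,-245,.1,6))}
ov={n:cv2.resize(I[n],None,fx=4,fy=4,interpolation=cv2.INTER_CUBIC) for n in I};P={}
for k,(src,hl,p0) in jobs.items():
    mm={n:gc(n,D[s[0]],hl) for n,s in src.items()}
    P[k],c=fit(k,mm,p0);print(k,P[k].round(3),"cost",round(c,3))
    for n in mm:
        q,_=fit(k,{n:mm[n]},P[k],fixz=p0[3]);print("   ",n,q.round(3))
        e=(cv2.resize(sil(n,k,P[k]),None,fx=4,fy=4)>.5).astype(np.uint8)
        cs,_=cv2.findContours(e,0,1);cv2.drawContours(ov[n],cs,-1,(255,0,255),1)
np.save("P.npy",P)
# mark: white pixels on plate
for n in I:
    hsv=cv2.cvtColor(I[n],cv2.COLOR_BGR2HSV)
    pm=sil(n,"plate",P["plate"])>.9
    m=(pm&(hsv[...,1]<110)&(hsv[...,2]>150))
    v,u=np.nonzero(m);w=back(n,np.c_[u,v],8)-[P["plate"][0],P["plate"][1],0]
    a=P["plate"][2];y=-np.sin(a)*w[:,0]+np.cos(a)*w[:,1];x=np.cos(a)*w[:,0]+np.sin(a)*w[:,1]
    hh=np.histogram(y,np.arange(-95,96,10));print(n,hh[0],[round(float(y[abs(y-55)<30].mean()),1)])
    s=y>30
    if s.sum()>4: print(np.c_[x,y][s].round(0).tolist()[:45])
t=ov["top"][150*4:285*4,145*4:420*4];cv2.imwrite("pics/ovt.png",cv2.resize(t,(800,393),interpolation=cv2.INTER_AREA))
t=ov["side"][160*4:340*4,160*4:400*4];cv2.imwrite("pics/ovs.png",cv2.resize(t,(800,600),interpolation=cv2.INTER_AREA))
E
python3 fitall.py
```

```text
plate [ 5.70178e+02  2.78496e+02 -1.48000e-01  8.70000e-01] cost 0.043
    top [ 5.68903e+02  2.74470e+02 -1.58000e-01  0.00000e+00]
    side [ 5.70910e+02  2.78264e+02 -1.48000e-01  0.00000e+00]
file [581.518 272.835   1.602   9.855] cost 0.061
    top [581.071 271.182   1.591   8.   ]
    side [583.145 272.246   1.602   8.   ]
square [ 5.61926e+02  2.96000e+00 -3.97000e-01 -1.12800e+00] cost 0.053
    top [ 5.61648e+02  3.08500e+00 -4.04000e-01  0.00000e+00]
    side [ 5.62809e+02  4.04600e+00 -3.95000e-01  0.00000e+00]
tray [ 5.57848e+02 -2.79396e+02  9.40000e-02  4.13100e+00] cost 0.067
    top [ 5.57032e+02 -2.80158e+02  9.10000e-02  0.00000e+00]
    side [ 5.65151e+02 -3.01068e+02  9.20000e-02  0.00000e+00]
file_b [ 5.54150e+02 -2.40771e+02  1.11000e-01  6.61200e+00] cost 0.754
    top [ 5.53522e+02 -2.39772e+02  1.29000e-01  6.00000e+00]
    side [ 5.56761e+02 -2.43381e+02  5.30000e-02  6.00000e+00]
side [ 0  1  0  0  0  0  0  0  0 20 34 32 33 37 33 33 91 95  3] [62.3]
[[64.0, 76.0], [63.0, 74.0], [61.0, 72.0], [21.0, 30.0], [62.0, 77.0], [60.0, 76.0], [59.0, 74.0], [57.0, 72.
[... 518 characters left out ...]
top [ 0  3  3  5  3  7  9 10 16 16 25 27 25 28 24 24 99 73  2] [63.2]
[[61.0, 78.0], [62.0, 75.0], [62.0, 72.0], [58.0, 77.0], [59.0, 74.0], [59.0, 71.0], [55.0, 77.0], [56.0, 74.0], [56.0, 71.0], [52.0, 76.0], [53.0, 74.0], [53.0, 71.0], [49.0, 79.0], [49.0, 76.0], [50.0, 73.0], [50.0, 70.0], [46.0, 79.0], [46.0, 76.0], [47.0, 73.0], [47.0, 70.0], [43.0, 78.0], [44.0, 75.0], [44.0, 72.0], [44.0, 69.0], [40.0, 78.0], [41.0, 75.0], [41.0, 72.0], [41.0, 69.0], [37.0, 77.0], [38.0, 74.0], [38.0, 71.0], [34.0, 77.0], [35.0, 74.0], [35.0, 71.0], [31.0, 76.0], [32.0, 73.0], [32.0, 71.0], [28.0, 76.0], [29.0, 73.0], [29.0, 70.0], [25.0, 79.0], [25.0, 76.0], [26.0, 73.0], [26.0, 70.0], [22.0, 78.0]]
```

View pics/ovt.png

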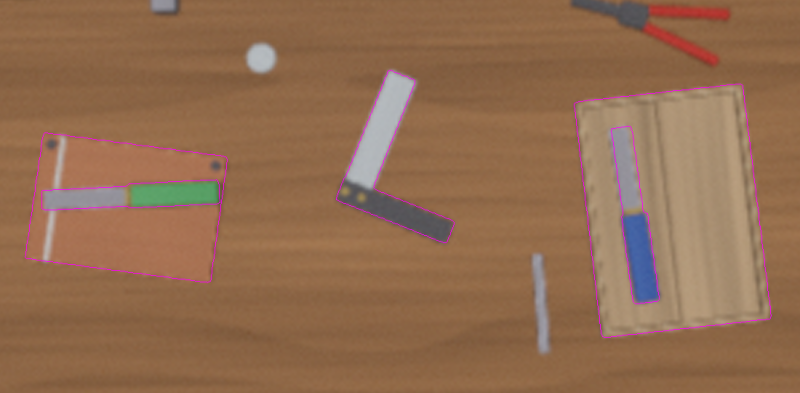

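View pics/ovs.png

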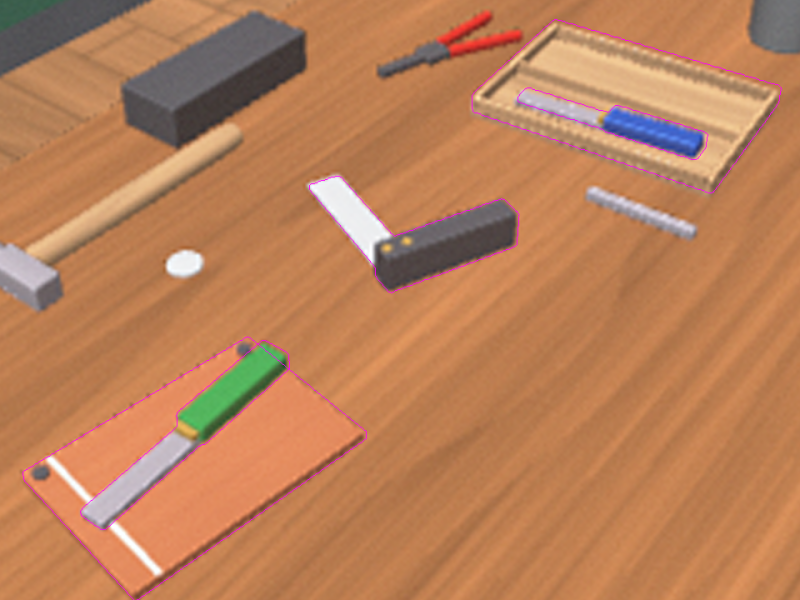

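```bash
cat > plan.py <<'E'
# plan.py x y z yaw opening [max_mm_per_row]: rows from measured pose (tool kept vertical)
import sys
from h import *
from scipy.spatial.transform import Rotation as R
x,y,z,a,g=map(float,sys.argv[1:6]);v=float(sys.argv[6]) if len(sys.argv)>6 else 38
o=ctrl.get_obs();p=o["ee_pos"].copy();r=R.from_rotvec(o["orientation"])
T=R.from_matrix(np.array([[np.cos(a),np.sin(a),0],[np.sin(a),-np.cos(a),0],[0,0,-1]]))
t=np.array([x,y,z]);w=(r.inv()*T).as_rotvec(degrees=True)
n=int(max(np.ceil(np.linalg.norm(t-p)/v),np.ceil(np.linalg.norm(w)/5.8),1));rows=[]
for i in range(n):
    k=n-i
    d=np.round(r.inv().apply((t-p)/k)/40,2);w=np.round((r.inv()*T).as_rotvec(degrees=True)/k/6,2)
    p=p+r.apply(d*40);r=r*R.from_rotvec(w*6,degrees=True)
    rows.append([float(q) for q in (*d,*w,g)])
print(n,"t",o["t"],"end",p.round(1));
for i in range(0,n,20): print(str(rows[i:i+20]).replace(" ","").replace("-0.0,","0,").replace("0.0,","0,"))
E
python3 plan.py 582.3 247.5 70 1.602 1 42
```

```text
22 t 1.0 end [582.3 247.7  69.9]
[[0.72,-0.68,0.17,0,0,-0.5,1.0],[0.75,-0.64,0.17,0,0,-0.5,1.0],[0.79,-0.6,0.17,0,0,-0.5,1.0],[0.82,-0.56,0.17,0,0,-0.5,1.0],[0.84,-0.51,0.17,0,0,-0.5,1.0],[0.87,-0.47,0.17,0,0,-0.5,1.0],[0.89,-0.42,0.17,0,0,-0.5,1.0],[0.91,-0.38,0.18,0,0,-0.5,1.0],[0.93,-0.33,0.17,0,0,-0.5,1.0],[0.95,-0.28,0.18,0,0,-0.5,1.0],[0.96,-0.23,0.17,0,0,-0.5,1.0],[0.97,-0.18,0.18,0,0,-0.5,1.0],[0.98,-0.12,0.17,0,0,-0.5,1.0],[0.98,-0.07,0.18,0,0,-0.5,1.0],[0.99,-0.02,0.17,0,0,-0.5,1.0],[0.99,0.03,0.18,0,0,-0.5,1.0],[0.98,0.08,0.17,0,0,-0.51,1.0],[0.98,0.13,0.18,0,0,-0.5,1.0],[0.97,0.18,0.17,0,0,-0.51,1.0],[0.96,0.24,0.18,0,0,-0.5,1.0]]
[[0.95,0.28,0.17,0,0,-0.51,1.0],[0.93,0.34,0.18,0,0,-0.5,1.0]]
```

```bash
python3 -m jog '[[0.72,-0.68,0.17,0,0,-0.5,1],[0.75,-0.64,0.17,0,0,-0.5,1],[0.79,-0.6,0.17,0,0,-0.5,1],[0.82,-0.56,0.17,0,0,-0.5,1],[0.84,-0.51,0.17,0,0,-0.5,1],[0.87,-0.47,0.17,0,0,-0.5,1],[0.89,-0.42,0.17,0,0,-0.5,1],[0.91,-0.38,0.18,0,0,-0.5,1],[0.93,-0.33,0.17,0,0,-0.5,1],[0.95,-0.28,0.18,0,0,-0.5,1],[0.96,-0.23,0.17,0,0,-0.5,1],[0.97,-0.18,0.18,0,0,-0.5,1],[0.98,-0.12,0.17,0,0,-0.5,1],[0.98,-0.07,0.18,0,0,-0.5,1],[0.99,-0.02,0.17,0,0,-0.5,1],[0.99,0.03,0.18,0,0,-0.5,1],[0.98,0.08,0.17,0,0,-0.51,1],[0.98,0.13,0.18,0,0,-0.5,1],[0.97,0.18,0.17,0,0,-0.51,1],[0.96,0.24,0.18,0,0,-0.5,1]]' && python3 -m jog '[[0.95,0.28,0.17,0,0,-0.51,1],[0.93,0.34,0.18,0,0,-0.5,1],[0,0,0,0,0,0,1],[0,0,0,0,0,0,1]]'; python3 plan.py 582.3 247.5 12 1.602 0.6 20
```

```text
t: 3.0
ee_pos: [554.5, 175.5, 83.7]
orientation: [2.3, 2.14, 0.0]
ft_force: [0.9, -0.0, -0.4]
width: 87.8
grasp_force: 0.0
t: 3.4
ee_pos: [582.0, 248.2, 69.4]
orientation: [-2.185, -2.257, 0.001]
ft_force: [-0.3, -0.6, -0.8]
width: 88.0
grasp_force: 0.0
3 t 3.4 end [582.3 247.4  11.8]
[[-0.01,0,0.48,0,0,0,0.6],[0,0,0.48,0,0,0,0.6],[-0.01,0.01,0.48,-0.01,0,0.01,0.6]]
```

```bash
python3 -m jog '[[0,0,0.48,0,0,0,0.6],[0,0,0.48,0,0,0,0.6],[-0.02,0,0.48,0,0,0,0.6],[0,0,0,0,0,0,0.6]]' && python3 -m jog '[[0,0,0,0,0,0,0],[0,0,0,0,0,0,0],[0,0,0,0,0,0,0],[0,0,0,0,0,0,0],[0,0,0,0,0,0,0],[0,0,0,0,0,0,0]]'
```

```text
t: 3.8
ee_pos: [580.2, 244.6, 10.3]
orientation: [-2.187, -2.252, 0.007]
ft_force: [0.1, -0.1, -0.3]
width: 59.7
grasp_force: 0.0
t: 4.4
ee_pos: [582.8, 247.0, 13.1]
orientation: [2.186, 2.255, 0.001]
ft_force: [-1.2, -0.9, 6.1]
width: 23.6
grasp_force: 30.0
```

```bash
python3 -m jog '[[0,0,-0.3,0,0,0,0],[0,0,-0.8,0,0,0,0],[0,0,-0.8,0,0,0,0],[0,0,-0.5,0,0,0,0]]'; python3 plan.py 536.4 -323.1 75 0.093 0 35
```

```text
t: 4.8
ee_pos: [583.0, 247.2, 110.9]
orientation: [2.186, 2.255, 0.003]
ft_force: [0.6, 1.1, -2.1]
width: 23.5
grasp_force: 30.0
17 t 4.8 end [ 536.5 -323.1   74.8]
[[-0.84,-0.09,0.05,0,0,0.85,0.0],[-0.84,-0.02,0.05,0,0,0.85,0.0],[-0.84,0.05,0.05,0,0,0.85,0.0],[-0.83,0.13,0.05,0,0,0.85,0.0],[-0.82,0.2,0.05,0,0,0.85,0.0],[-0.8,0.27,0.05,0,0,0.85,0.0],[-0.77,0.34,0.05,0,0,0.85,0.0],[-0.73,0.41,0.05,0,0,0.85,0.0],[-0.69,0.48,0.05,0,0,0.85,0.0],[-0.65,0.53,0.05,0,0,0.84,0.0],[-0.6,0.59,0.05,0,0,0.85,0.0],[-0.55,0.64,0.06,0,0,0.84,0.0],[-0.49,0.69,0.05,0,0,0.85,0.0],[-0.42,0.73,0.06,0,-0.01,0.84,0.0],[-0.36,0.76,0.06,0,0,0.85,0.0],[-0.29,0.79,0.05,0,-0.01,0.84,0.0],[-0.21,0.81,0.06,0,0,0.85,0.0]]
```

```bash
python3 -m jog '[[-0.84,-0.09,0.05,0,0,0.85,0],[-0.84,-0.02,0.05,0,0,0.85,0],[-0.84,0.05,0.05,0,0,0.85,0],[-0.83,0.13,0.05,0,0,0.85,0],[-0.82,0.2,0.05,0,0,0.85,0],[-0.8,0.27,0.05,0,0,0.85,0],[-0.77,0.34,0.05,0,0,0.85,0],[-0.73,0.41,0.05,0,0,0.85,0],[-0.69,0.48,0.05,0,0,0.85,0],[-0.65,0.53,0.05,0,0,0.84,0],[-0.6,0.59,0.05,0,0,0.85,0],[-0.55,0.64,0.06,0,0,0.84,0],[-0.49,0.69,0.05,0,0,0.85,0],[-0.42,0.73,0.06,0,0,0.84,0],[-0.36,0.76,0.06,0,0,0.85,0],[-0.29,0.79,0.05,0,0,0.84,0],[-0.21,0.81,0.06,0,0,0.85,0],[0,0,0,0,0,0,0],[0,0,0,0,0,0,0]]'; python3 plan.py 536.4 -323.1 18 0.093 0 15
python3 - <<'E'
from h import *
a=optics.get_image("side")[120:300,240:440,::-1];cv2.imwrite("pics/s1.png",cv2.resize(a,None,fx=3,fy=3,interpolation=2))
E
```

```text
t: 6.7
ee_pos: [535.2, -323.8, 72.7]
orientation: [-3.138, -0.145, 0.001]
ft_force: [0.4, -0.0, -1.6]
width: 23.2
grasp_force: 30.0
4 t 6.7 end [ 536.4 -323.2   17.9]
[[0.01,0,0.34,0,0,0,0.0],[0.01,0,0.34,0,0,0,0.0],[0.01,-0.01,0.34,0,0,0,0.0],[0,0,0.35,0,0,-0.01,0.0]]
```

View pics/s1.png

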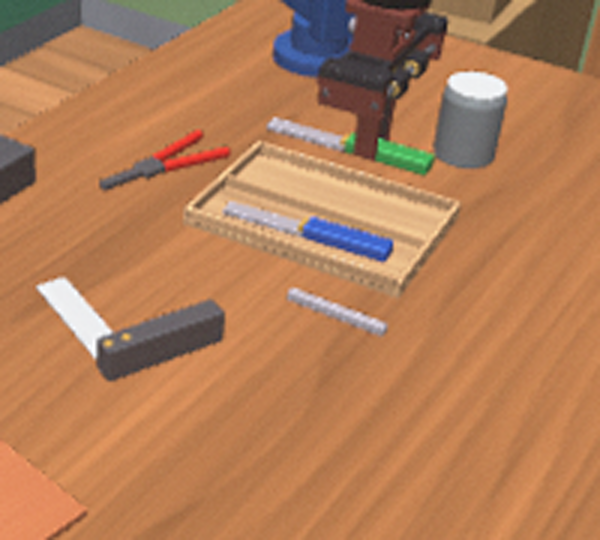

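The held file is level with its tip pointing away from the robot, above the empty compartment.

```bash
python3 -m jog '[[0.01,0,0.36,0,0,0,0],[0,0,0.36,0,0,0,0],[0.01,0,0.36,0,0,0,0],[0,0,0.3,0,0,0,0],[0,0,0,0,0,0,0],[0,0,0,0,0,0,0]]'; python3 -m jog '[[0,0,0.05,0,0,0,0],[0,0,0,0,0,0,0]]';python3 -m jog '[[0,0,0.05,0,0,0,0],[0,0,0,0,0,0,0]]'
```

```text
t: 7.35
ee_pos: [536.3, -323.1, 16.8]
orientation: [-3.138, -0.146, 0.002]
ft_force: [-0.7, -0.0, -1.0]
width: 23.7
grasp_force: 30.0
t: 7.55
ee_pos: [536.8, -323.6, 15.9]
orientation: [3.138, 0.146, 0.001]
ft_force: [-0.2, -0.5, -1.6]
width: 23.7
grasp_force: 30.0
t: 7.75
ee_pos: [536.5, -323.5, 13.6]
orientation: [3.138, 0.146, 0.0]
ft_force: [-0.9, -1.2, -0.9]
width: 23.3
grasp_force: 30.0
```

```bash
python3 -m jog '[[0,0,0.05,0,0,0,0],[0,0,0,0,0,0,0]]';python3 -m jog '[[0,0,0.05,0,0,0,0],[0,0,0,0,0,0,0]]'
```

```text
t: 7.95
ee_pos: [536.4, -323.4, 11.3]
orientation: [-3.138, -0.146, 0.0]
ft_force: [-0.2, -0.3, -1.6]
width: 23.5
grasp_force: 30.0
t: 8.15
ee_pos: [536.5, -323.4, 11.0]
orientation: [-3.138, -0.146, 0.0]
ft_force: [-5.5, 2.7, 12.5]
width: 23.7
grasp_force: 30.0
```

```bash
python3 -m jog '[[0,0,0,0,0,0,0.4],[0,0,0,0,0,0,0.4],[0,0,0,0,0,0,0.4],[0,0,-0.3,0,0,0,0.4],[0,0,-0.8,0,0,0,0.4],[0,0,-0.8,0,0,0,0.4],[0,0,-0.8,0,0,0,0.6]]'; python3 plan.py 500 -60 110 1.1 0.6 39
```

```text
t: 8.85
ee_pos: [536.4, -323.3, 119.2]
orientation: [-3.138, -0.146, 0.0]
ft_force: [0.6, -0.3, 0.5]
width: 39.8
grasp_force: 0.0
10 t 8.85 end [499.9 -60.1 110. ]
[[-0.03,-0.66,0.02,0,0,-0.96,0.6],[0.04,-0.66,0.02,0,0,-0.96,0.6],[0.1,-0.66,0.02,0,0,-0.96,0.6],[0.17,-0.64,0.02,0,0,-0.96,0.6],[0.23,-0.62,0.02,0,0,-0.96,0.6],[0.3,-0.6,0.03,0,0,-0.96,0.6],[0.35,-0.56,0.02,0,0,-0.96,0.6],[0.41,-0.53,0.03,0,0,-0.97,0.6],[0.46,-0.48,0.02,0,0,-0.96,0.6],[0.5,-0.44,0.03,0,0,-0.97,0.6]]
```

```bash
cat > meas.py <<'E'
import numpy as np,sys,cv2
from h import *
I={}
for n in CAM:
    I[n]=np.mean([optics.get_image(n)[:,:,::-1].astype(float) for _ in range(3)],0).astype(np.uint8);cv2.imwrite(f"pics/{n}_{sys.argv[1]}.png",I[n])
# plate by chroma, hull over mark
P={};mm={}
for n in I:
    L=optics.masks_of("plate",n);m=L[0]["pixels"].astype(np.uint8)
    reg=cv2.dilate(m,np.ones((7,7)));ins=cv2.erode(m,np.ones((9,9)))
    lab=cv2.cvtColor(I[n],cv2.COLOR_BGR2LAB).astype(float)
    pc=np.median(lab[ins>0],0);ring=(cv2.dilate(m,np.ones((21,21)))>0)&(reg==0);bc=np.median(lab[ring],0)
    w=pc-bc;f=np.clip(((lab-bc)@w)/(w@w),0,1);s=((f>.5)&(reg>0)).astype(np.uint8)
    k,lb,st,_=cv2.connectedComponentsWithStats(s);s=(lb==1+st[1:,4].argmax()).astype(np.uint8)
    mm[n]=cv2.fillConvexPoly(s*0,cv2.convexHull(cv2.findNonZero(s)),1).astype(float)
    print(n,L[0]["conf"],mm[n].sum(),"sep",w.round())
p,c=fit("plate",mm,(569.5,276,-.15,0));print("plate",p.round(3),c)
for n in mm:
    q,c=fit("plate",{n:mm[n]},(569.5,276,-.15,0),fixz=0);print(n,q.round(3),round(c,3))
    hsv=cv2.cvtColor(I[n],cv2.COLOR_BGR2HSV);pm=cv2.erode(mm[n],np.ones((3,3)))>0
    v,u=np.nonzero(pm&(hsv[...,1]<125)&(hsv[...,2]>140));w=back(n,np.c_[u,v],8)[:,:2]
    a=q[2];e=np.array([-np.sin(a),np.cos(a)]);yy=(w-q[:2])@e;w=w[abs(yy-np.median(yy))<12]
    # weight by whiteness
    vx,vy,x0,y0=cv2.fitLine(w.astype(np.float32),cv2.DIST_HUBER,0,.01,.01).ravel()
    print("  mark n",len(w),"yaw",round(float(np.arctan(vy/vx)),3),"mean",w.mean(0).round(1),"y in plate",round(float(((w-q[:2])@e).mean()),1))
E
python3 meas.py a
```

```text
side 0.86 3944.0 sep [18.  8.  2.]
top 0.96 2946.0 sep [13.  6.  1.]
plate [ 5.70409e+02  2.79434e+02 -1.38000e-01  6.31200e+00] 0.03770547779714066
side [ 5.75282e+02  2.76178e+02 -1.45000e-01  0.00000e+00] 0.032
  mark n 161 yaw -0.145 mean [581.7 353.1] y in plate 77.1
top [ 5.69574e+02  2.81167e+02 -1.36000e-01  0.00000e+00] 0.038
  mark n 197 yaw -0.142 mean [580.6 351.3] y in plate 71.0
```

```bash
python3 plan.py 567.4 16.1 75 1.173 0.7 36
```

```text
11 t 9.25 end [567.3  16.   74.8]
[[0.14,-0.76,0.09,0,0,-0.94,0.7],[0.22,-0.74,0.09,0,0,-0.94,0.7],[0.29,-0.72,0.1,0,0,-0.94,0.7],[0.36,-0.69,0.09,0,0,-0.94,0.7],[0.42,-0.65,0.1,0,0,-0.94,0.7],[0.49,-0.6,0.09,0,0,-0.94,0.7],[0.54,-0.55,0.1,0,0,-0.94,0.7],[0.59,-0.49,0.09,-0.01,0,-0.93,0.7],[0.64,-0.44,0.1,0,0,-0.94,0.7],[0.68,-0.37,0.09,-0.01,0,-0.93,0.7],[0.71,-0.3,0.1,0,0,-0.94,0.7]]
```

```bash
python3 -m jog '[[0.14,-0.76,0.09,0,0,-0.94,0.7],[0.22,-0.74,0.09,0,0,-0.94,0.7],[0.29,-0.72,0.1,0,0,-0.94,0.7],[0.36,-0.69,0.09,0,0,-0.94,0.7],[0.42,-0.65,0.1,0,0,-0.94,0.7],[0.49,-0.6,0.09,0,0,-0.94,0.7],[0.54,-0.55,0.1,0,0,-0.94,0.7],[0.59,-0.49,0.09,0,0,-0.93,0.7],[0.64,-0.44,0.1,0,0,-0.94,0.7],[0.68,-0.37,0.09,0,0,-0.93,0.7],[0.71,-0.3,0.1,0,0,-0.94,0.7],[0,0,0,0,0,0,0.7],[0,0,0,0,0,0,0.7],[0,0,0,0,0,0,0.7]]'; python3 plan.py 567.4 16.1 14 1.173 0.7 15
python3 - <<'E'
from h import *
a=optics.get_image("side")[120:300,240:440,::-1];cv2.imwrite("pics/s2.png",cv2.resize(a,None,fx=3,fy=3,interpolation=2))
E
```

```text
t: 10.65
ee_pos: [567.9, 14.6, 75.4]
orientation: [-2.617, -1.737, 0.001]
ft_force: [-0.9, 0.3, 0.3]
width: 61.5
grasp_force: 0.0
5 t 10.65 end [567.2  16.2  13.8]
[[0.01,-0.01,0.31,0,0,0,0.7],[0,0,0.31,0,0,0,0.7],[0.01,-0.01,0.31,0,0,0,0.7],[0,0,0.3,0,0,0,0.7],[0.01,-0.01,0.31,-0.01,0,-0.01,0.7]]
```

View pics/s2.png

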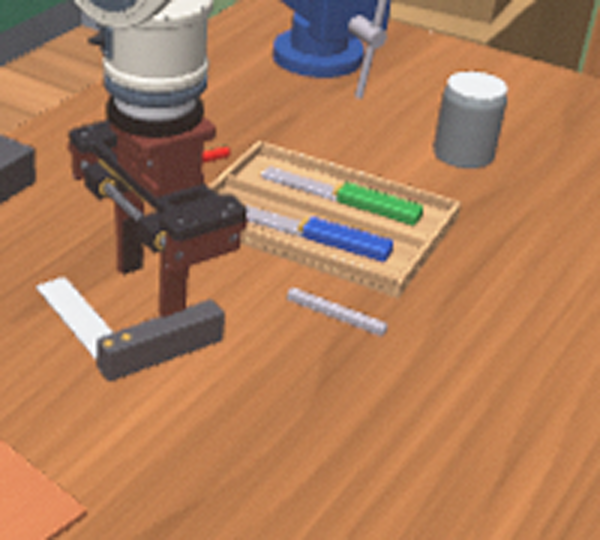

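The green file is flat in the empty compartment, parallel to the blue one, and the gripper is over the stock beside the blade. Next I descend and grip.

```bash
python3 -m jog '[[0.01,-0.01,0.31,0,0,0,0.7],[0,0,0.31,0,0,0,0.7],[0.01,0,0.31,0,0,0,0.7],[0,0,0.3,0,0,0,0.7],[0.01,0,0.31,0,0,0,0.7],[0,0,0,0,0,0,0.7],[0,0,0,0,0,0,0.7]]' && python3 -m jog '[[0,0,0,0,0,0,0],[0,0,0,0,0,0,0],[0,0,0,0,0,0,0],[0,0,0,0,0,0,0],[0,0,0,0,0,0,0],[0,0,0,0,0,0,0],[0,0,0,0,0,0,0]]' && python3 -m jog '[[0,0,-0.1,0,0,0,0],[0,0,-0.3,0,0,0,0],[0,0,-0.7,0,0,0,0],[0,0,0,0,0,0,0],[0,0,0,0,0,0,0]]'
python3 - <<'E'
from h import *
import numpy as np
a=-.144;psi=a+np.pi/2
# target origin, standing off 12 mm from edge along plate -x
c,s=np.cos(a),np.sin(a)
o=np.array([496.2,303.8]);y=np.array([-s,c]);x=np.array([c,s])
print((o+14*y).round(1),(o+14*y-12*x).round(1),psi)
E
```

```text
t: 11.4
ee_pos: [568.1, 16.7, 13.7]
orientation: [-2.616, -1.739, 0.001]
ft_force: [0.1, 0.4, 0.5]
width: 61.6
grasp_force: 0.0
t: 12.1
ee_pos: [568.3, 16.7, 14.5]
orientation: [-2.616, -1.739, 0.0]
ft_force: [-1.6, 1.0, 4.1]
width: 23.6
grasp_force: 30.0
t: 12.6
ee_pos: [568.8, 16.7, 58.8]
orientation: [2.615, 1.739, 0.002]
ft_force: [0.1, 0.8, -3.3]
width: 23.7
grasp_force: 30.0
[498.2 317.7] [486.3 319.4] 1.4267963267948967
```

```bash
python3 plan.py 486.4 320.3 58 1.427 0 25
```

```text
13 t 12.6 end [486.5 320.2  57.9]
[[0.48,-0.37,0,0,0,-0.19,0.0],[0.48,-0.36,0,0,0,-0.19,0.0],[0.49,-0.35,0,0,0,-0.19,0.0],[0.5,-0.34,0,0,0,-0.19,0.0],[0.51,-0.33,0,0,0,-0.18,0.0],[0.51,-0.32,0,0,0,-0.19,0.0],[0.52,-0.32,0,0,0,-0.18,0.0],[0.52,-0.3,0,0,0,-0.19,0.0],[0.53,-0.3,0,0,0,-0.18,0.0],[0.54,-0.28,0,0,0,-0.19,0.0],[0.54,-0.27,0.01,0.01,0,-0.18,0.0],[0.54,-0.27,0,0,0,-0.19,0.0],[0.55,-0.25,0.01,0.01,0,-0.18,0.0]]
```

```bash
python3 -m jog '[[0.48,-0.37,0,0,0,-0.19,0],[0.48,-0.36,0,0,0,-0.19,0],[0.49,-0.35,0,0,0,-0.19,0],[0.5,-0.34,0,0,0,-0.19,0],[0.51,-0.33,0,0,0,-0.18,0],[0.51,-0.32,0,0,0,-0.19,0],[0.52,-0.32,0,0,0,-0.18,0],[0.52,-0.3,0,0,0,-0.19,0],[0.53,-0.3,0,0,0,-0.18,0],[0.54,-0.28,0,0,0,-0.19,0],[0.54,-0.27,0,0,0,-0.18,0],[0.54,-0.27,0,0,0,-0.19,0],[0.55,-0.25,0,0,0,-0.18,0],[0,0,0,0,0,0,0],[0,0,0,0,0,0,0],[0,0,0,0,0,0,0]]'; python3 plan.py 486.4 320.3 17 1.427 0 12
```

```text
t: 14.2
ee_pos: [485.6, 319.3, 57.5]
orientation: [-2.376, -2.055, 0.003]
ft_force: [-0.4, -0.3, -4.6]
width: 24.0
grasp_force: 30.0
4 t 14.2 end [486.6 320.3  17.1]
[[0.01,0,0.25,0,0,0,0.0],[0.01,0.01,0.25,0,0,0,0.0],[0,0,0.26,-0.01,0.01,0,0.0],[0.01,0.01,0.25,0,0,0,0.0]]
```

```bash
python3 -m jog '[[0.01,0,0.25,0,0,0,0],[0.01,0,0.25,0,0,0,0],[0,0,0.26,0,0,0,0],[0.01,0,0.2,0,0,0,0],[0,0,0,0,0,0,0],[0,0,0,0,0,0,0]]'
python3 - <<'E'
from h import *
A=optics.get_image("top")[150:290,130:290,::-1];B=optics.get_image("side")[220:360,150:310,::-1]
cv2.imwrite("pics/c3.png",np.hstack([cv2.resize(a,(400,350),interpolation=2) for a in(A,B)]))
E
```

```text
t: 14.8
ee_pos: [486.1, 321.3, 19.5]
orientation: [-2.375, -2.056, 0.001]
ft_force: [-0.2, 0.8, -4.4]
width: 23.6
grasp_force: 30.0
```

View pics/c3.png

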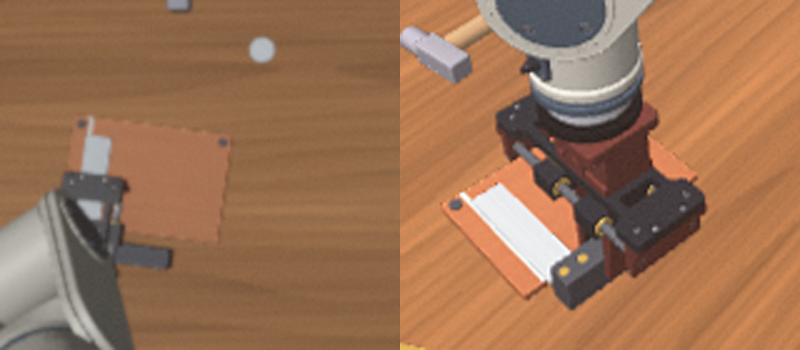

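The blade is over the plate beside the white line (side-view crop, about (500,240)), with the stock standing off the near edge. Next I lower it until it touches the bench.

```bash
python3 -m jog '[[0,0,0.07,0,0,0,0],[0,0,0,0,0,0,0]]'; python3 -m jog '[[0,0,0.04,0,0,0,0],[0,0,0,0,0,0,0]]';python3 -m jog '[[0,0,0.03,0,0,0,0],[0,0,0,0,0,0,0]]'
```

```text
t: 15.1
ee_pos: [486.2, 321.4, 17.1]
orientation: [2.375, 2.056, 0.0]
ft_force: [0.2, 0.3, -4.0]
width: 23.7
grasp_force: 30.0
t: 15.3
ee_pos: [486.2, 321.3, 15.4]
orientation: [-2.375, -2.056, 0.0]
ft_force: [0.4, 0.5, -4.2]
width: 23.9
grasp_force: 30.0
t: 15.5
ee_pos: [486.4, 321.5, 14.5]
orientation: [2.375, 2.056, 0.0]
ft_force: [-1.1, -0.1, -1.0]
width: 24.1
grasp_force: 30.0
```

```bash
cat > rect.py <<'E'
# rectified patch around the mark line on plane z=8: columns = offset along plate y from line (mm), rows = plate x
import sys
from h import *
a=-.144;c,s=np.cos(a),np.sin(a);O=np.array([581,352.2])
xs=np.arange(70,-95,-.5);ys=np.arange(40,-60,-.25)
X,Y=np.meshgrid(xs,ys,indexing="ij")
W=np.c_[O[0]+c*X.ravel()-s*Y.ravel(),O[1]+s*X.ravel()+c*Y.ravel(),np.full(X.size,float(sys.argv[2]))]
img=optics.get_image("side")[:,:,::-1].copy()
uv=proj("side",W).reshape(*X.shape,2).astype(np.float32)
r=cv2.remap(img,uv[...,0],uv[...,1],cv2.INTER_CUBIC)
for k in range(0,400,40): cv2.putText(r,str(int(40-k*.25)),(k,10),0,.3,(0,255,0));cv2.line(r,(k,12),(k,16),(0,255,0))
cv2.imwrite(f"pics/r{sys.argv[1]}.png",cv2.resize(r,None,fx=1.8,fy=1.8))
for x in (60,50,40,30,20,10,0,-20,-40):
    i=int(round((70-x)/.5));print(x,cv2.cvtColor(r[i:i+1],cv2.COLOR_BGR2LAB)[0,64:272:6,2]);
print(ys[64:272:6])
E
python3 rect.py 1 8
```

```text
60 [163 162 165 168 165 150 133 125 126 126 129 132 142 153 143 131 127 138
 157 169 167 165 166 166 166 166 166 166 165 166 165 165 166 166 166]
50 [161 160 166 166 164 166 164 156 151 155 159 165 170 164 147 129 127 136
 158 167 171 174 169 169 169 166 173 169 165 171 170 169 168 164 167]
40 [159 159 166 167 165 166 166 166 166 165 165 167 168 168 152 134 125 126
 127 127 127 126 126 126 127 127 127 127 127 126 126 126 126 126 124]
30 [162 161 164 165 166 166 165 164 165 166 167 165 166 166 150 129 126 126
 127 127 127 127 127 127 127 127 127 127 127 127 127 127 126 127 125]
20 [160 160 165 165 165 166 166 166 165 165 167 167 168 168 151 132 126 126
 127 127 127 127 127 127 127 127 127 127 127 127 127 128 127 127 124]
10 [159 161 166 165 165 165 167 167 165 166 167 165 168 163 144 128 127 126
 127 127 127 127 127 127 127 127 127 127 127 127 126 127 127 126 125]
0 [157 159 167 166 166 166 166 166 166 166 165 166 168 165 144 127 125 127
 127 127 127 127 127 127 127 127 127 126 127 127 127 127 127 126 125]
-20 [160 160 164 166 165 165 165 165 166 165 165 166 167 160 144 130 126 127
 127 127 127 127 127 127 127 127 127 127 127 127 126 126 126 126 126]
-40 [159 161 166 165 165 166 165 165 165 165 165 166 168 165 149 132 126 127
 127 127 127 127 127 127 127 127 127 127 127 127 127 127 127 126 124]
[ 24.   22.5  21.   19.5  18.   16.5  15.   13.5  12.   10.5   9.    7.5
   6.    4.5   3.    1.5   0.   -1.5  -3.   -4.5  -6.   -7.5  -9.  -10.5
 -12.  -13.5 -15.  -16.5 -18.  -19.5 -21.  -22.5 -24.  -25.5 -27. ]
```

View pics/r1.png

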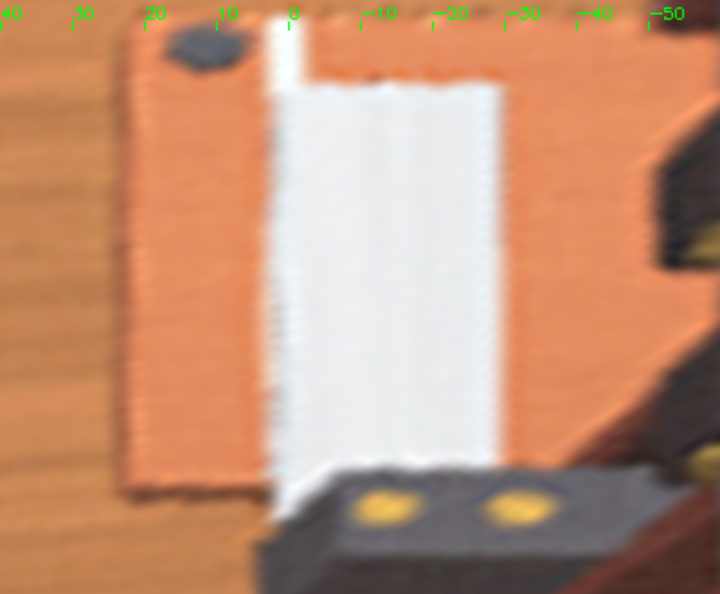

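```bash
cat > edge.py <<'E'
# blade edge offset from line, side view: blade right (inner) top edge at z=13, line edges at z=8
from h import *
from scipy.ndimage import gaussian_filter1d as g1
a=-.144;c,s=np.cos(a),np.sin(a);O=np.array([581,352.2])
img=np.mean([optics.get_image("side").astype(float) for _ in range(3)],0)
lab=cv2.cvtColor(img.astype(np.uint8),cv2.COLOR_RGB2LAB)[...,2].astype(np.float32)
def prof(x,z,ys):
    W=np.c_[O[0]+c*x-s*ys,O[1]+s*x+c*ys,np.full(len(ys),float(z))]
    uv=proj("side",W).astype(np.float32);return cv2.remap(lab,uv[:,:1],uv[:,1:],cv2.INTER_LINEAR).ravel()
def cross(x,z,lo,hi,lev=147):
    ys=np.arange(hi,lo,-.1);p=prof(x,z,ys);d=np.nonzero((p[:-1]-lev)*(p[1:]-lev)<0)[0]
    return [round(float(ys[i]),1) for i in d]
for x in(62,58,54): print("line",x,cross(x,8,-8,8))
for x in(40,30,20,10,0,-10,-20,-30): print("blade",x,"left z8",cross(x,8,-8,8),"inner z13",cross(x,13,-40,-15))
for y in(-8,-13,-18,-22):
    xs=np.arange(66,20,-.1);W=np.c_[O[0]+c*xs-s*y,O[1]+s*xs+c*y,np.full(len(xs),13.)]
    uv=proj("side",W).astype(np.float32);p=cv2.remap(lab,uv[:,:1],uv[:,1:],cv2.INTER_LINEAR).ravel()
    d=np.nonzero((p[:-1]-147)*(p[1:]-147)<0)[0];print("end y",y,[round(float(xs[i]),1) for i in d])
E
python3 edge.py
```

```text
line 62 [7.8, 3.3, -2.1]
line 58 [5.4, 3.5, -2.1]
line 54 [6.6, 3.1, -2.2]
blade 40 left z8 [2.7] inner z13 [-27.8]
blade 30 left z8 [2.9] inner z13 [-27.8]
blade 20 left z8 [2.7] inner z13 [-27.8]
blade 10 left z8 [3.3] inner z13 [-27.7]
blade 0 left z8 [3.2] inner z13 [-27.8]
blade -10 left z8 [3.4] inner z13 [-27.7]
blade -20 left z8 [3.3] inner z13 [-27.7]
blade -30 left z8 [3.1] inner z13 [-27.7]
end y -8 [42.9]
end y -13 [43.2]
end y -18 [42.4]
end y -22 [43.1]
```

```bash
python3 -m jog '[[-0.05,0.08,0,0,0,0,0],[0,0.08,0,0,0,0,0],[0,0.06,0,0,0,0,0],[0,0,0,0,0,0,0],[0,0,0,0,0,0,0]]'; python3 -m jog '[[0,0.03,0,0,0,0,0],[0,0,0,0,0,0,0]]';python3 -m jog '[[0,0.03,0,0,0,0,0],[0,0,0,0,0,0,0]]'
```

```text
t: 16.2
ee_pos: [495.1, 318.0, 14.5]
orientation: [2.375, 2.056, 0.001]
ft_force: [-1.5, -1.2, 3.7]
width: 23.6
grasp_force: 30.0
t: 16.4
ee_pos: [495.5, 317.9, 14.5]
orientation: [-2.375, -2.056, 0.001]
ft_force: [-4.8, 0.3, 6.0]
width: 23.8
grasp_force: 30.0
t: 16.6
ee_pos: [496.5, 317.8, 14.5]
orientation: [-2.375, -2.056, 0.001]
ft_force: [-4.7, -0.3, 7.0]
width: 23.9
grasp_force: 30.0
```

```bash
for i in 1; do python3 -m jog '[[0,0.03,0,0,0,0,0],[0,0,0,0,0,0,0]]'; done | grep -E "pos|force"; python3 -m jog '[[0,0.03,0,0,0,0,0],[0,0,0,0,0,0,0]]' | grep -E "pos|force"; python3 edge.py
```

```text
ee_pos: [497.7, 317.6, 14.5]
ft_force: [-5.1, 0.5, 7.2]
grasp_force: 30.0
ee_pos: [498.5, 317.5, 14.5]
ft_force: [-7.2, 1.5, 7.4]
grasp_force: 30.0
line 62 [7.6, 3.3, -2.1]
line 58 [5.3, 3.6]
line 54 [6.6, 3.1]
blade 40 left z8 [] inner z13 [-29.6]
blade 30 left z8 [3.2] inner z13 [-29.6]
blade 20 left z8 [3.0] inner z13 [-29.6]
blade 10 left z8 [3.4] inner z13 [-30.1]
blade 0 left z8 [3.4] inner z13 [-29.9]
blade -10 left z8 [3.7] inner z13 [-29.9]
blade -20 left z8 [3.5] inner z13 [-29.9]
blade -30 left z8 [3.3] inner z13 [-29.7]
end y -8 [55.6]
end y -13 [55.2]
end y -18 [55.1]
end y -22 [55.3]
```

```bash
for i in 1; do python3 -m jog '[[0,0.03,0,0,0,0,0],[0,0,0,0,0,0,0]]'; done | grep -E "pos|ft_force|orient"; python3 -m jog '[[0,0.03,0,0,0,0,0],[0,0,0,0,0,0,0]]' | grep -E "pos|ft_force|orient"
```

```text
ee_pos: [498.6, 317.5, 14.5]
orientation: [-2.374, -2.054, 0.005]
ft_force: [-10.5, 3.5, 11.0]
ee_pos: [498.6, 317.4, 14.5]
orientation: [-2.374, -2.053, 0.007]
ft_force: [-15.1, 5.8, 13.8]
```

```bash
python3 -m jog '[[0,-0.03,-0.01,0,0,0,0],[0,0,0,0,0,0,0]]' | grep -E "pos|ft_force|orient"; python3 -m jog '[[0,0,0,0,0,0,0.45],[0,0,0,0,0,0,0.45],[0,0,0,0,0,0,0.45],[0,0,0,0,0,0,0.45]]'; python3 -m jog '[[0,0,-0.3,0,0,0,0.45],[0,0,-0.6,0,0,0,0.45],[0,0,-0.9,0,0,0,0.5],[0,0,-0.9,0,0,0,0.6],[0,0,-0.9,0,0,0,0.6],[0,0,0,0,0,0,0.6]]'; python3 plan.py 400 -60 200 1.42 0.6 39
```

```text
ee_pos: [498.5, 317.5, 14.5]
orientation: [-2.374, -2.055, 0.004]
ft_force: [-9.4, 3.2, 6.0]
t: 18.15
ee_pos: [501.1, 317.3, 14.7]
orientation: [2.375, 2.056, 0.001]
ft_force: [0.0, 0.5, 0.5]
width: 39.2
grasp_force: 0.0
t: 18.75
ee_pos: [503.6, 319.0, 164.7]
orientation: [2.374, 2.055, 0.015]
ft_force: [-0.5, -0.5, -0.2]
width: 52.5
grasp_force: 0.0
11 t 18.75 end [399.8 -60.  200.2]
[[-0.89,-0.11,-0.09,0.01,-0.01,0.01,0.6],[-0.89,-0.11,-0.09,0.01,-0.01,0.01,0.6],[-0.89,-0.11,-0.08,0.01,0,0.01,0.6],[-0.88,-0.11,-0.08,0.01,-0.01,0,0.6],[-0.89,-0.11,-0.08,0,0,0.01,0.6],[-0.88,-0.1,-0.08,0.01,-0.01,0,0.6],[-0.89,-0.1,-0.08,0,0,0.01,0.6],[-0.88,-0.1,-0.08,0.01,-0.01,0,0.6],[-0.89,-0.11,-0.09,0,0,0.01,0.6],[-0.89,-0.1,-0.08,0.01,-0.01,0,0.6],[-0.88,-0.11,-0.09,0,0,0.01,0.6]]
```

Now I move clear and check.

```bash
python3 -m jog '[[-0.89,-0.11,-0.09,0,0,0,0.6],[-0.89,-0.11,-0.09,0,0,0,0.6],[-0.89,-0.11,-0.08,0,0,0,0.6],[-0.88,-0.11,-0.08,0,0,0,0.6],[-0.89,-0.11,-0.08,0,0,0,0.6],[-0.88,-0.1,-0.08,0,0,0,0.6],[-0.89,-0.1,-0.08,0,0,0,0.6],[-0.88,-0.1,-0.08,0,0,0,0.6],[-0.89,-0.11,-0.09,0,0,0,0.6],[-0.89,-0.1,-0.08,0,0,0,0.6],[-0.88,-0.11,-0.09,0,0,0,0.6],[0,0,0,0,0,0,0.6]]' | head -2; python3 edge.py
python3 - <<'E'
from h import *
A=optics.get_image("top")[150:290,130:290,::-1];B=optics.get_image("side")[240:360,150:287,::-1]
cv2.imwrite("pics/c4.png",np.hstack([cv2.resize(a,(400,350),interpolation=2) for a in(A,B)]))
E
```

```text
t: 19.95
ee_pos: [397.4, -64.7, 195.8]
line 62 [7.9, 3.3, -2.2]
line 58 [5.4, 3.6]
line 54 [6.6, 3.1]
blade 40 left z8 [2.9] inner z13 [-30.2]
blade 30 left z8 [3.2] inner z13 [-30.3]
blade 20 left z8 [3.0] inner z13 [-30.1]
blade 10 left z8 [3.4] inner z13 [-30.2]
blade 0 left z8 [3.4] inner z13 [-30.0]
blade -10 left z8 [3.8] inner z13 [-30.0]
blade -20 left z8 [3.5] inner z13 [-29.9]
blade -30 left z8 [3.3] inner z13 [-30.0]
end y -8 [55.9]
end y -13 [55.7]
end y -18 [56.0]
end y -22 [55.4]
```

View pics/c4.png

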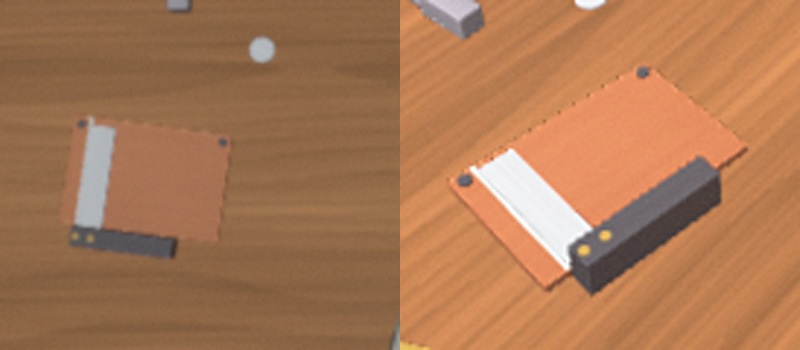

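```bash
python3 -c "
from workcell import ctrl
print(ctrl.close_job())"
```

```text
the job is handed in; nothing more can be done
None
```

I laid the green file flat in the empty tray compartment, pointing the same way as the blue one. The square stands pushed against the plate's near edge, its blade's outer edge on the white line to within about 1 mm by the side camera. The job is handed in at about 20 s on the robot's clock; `close_job` gave no verdict.

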